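Push the lint filter up out of its ring and lay it in the tray

ROBOT

A 6-joint arm with a two-finger parallel gripper is mounted at the origin on a cart in front of the work surface, level with it; the furniture and walls round the work are solid. World frame = base frame: x ahead of the robot, y to its left, z up, the work surface at z = 0. Lengths are in m, angles in rad, forces in N, time in s.
With the tool pointing down it reaches from about 0.275 to 0.725 m from the base axis. Payload 5.6 kg.
Tool frame: the origin (TCP) lies midway between the tips of the shut fingers; the grasp point (between the pads) lies 19 mm behind it; z points along the fingers, y is the line along which they close (so a half turn about z gives the same grasp; the last joint's range is limited). The gripper opens to 85 mm and grips with 20 to 120 N. Pads are 22 mm wide; open, the fingers measure 114 mm over their backs; the gripper's body (76 mm by 85 mm) begins 54 mm behind the grasp point. The pads swing forward as they close: fully open they stand 13 mm farther back than shut.
Start: joints at [-0.864, 0.255, 0.108, 0, -1.424, -0.285], TCP at [0.225, -0.502, 0.231] pointing down, gripper open.
Joint ranges: [-2.95, 2.95], [-1.21, 1.97], [-1.09, 1.5], [-2.87, 1.71], [-2.94, -0.07], [-3.05, 3.05]. Speed limits (rad/s): [2.57, 2.57, 3.14, 3.14, 3.14, 3.14].

INTERFACE

Orientations are given as a rotation vector (axis times angle).
In Python, from cell import robot gives the robot as it stands.
- The arm moves only by the tool play_rows, never from a script. Its argument "series" is a list that holds one entry, the list of rows, each a list of 6 numbers: the shift along the tool's x, y, z normalised to -1 to 1, where 1 is 100 mm, then the turn, a rotation vector about the tool's x, y, z normalised to -1 to 1, where 1 is 90 degrees. In form: [[[tx, ty, tz, wx, wy, wz], ...]]. A call has 1 to 8 rows; each row shifts and turns the commanded pose from where the row before left it, along the tool's axes as they then stand; what a row does not reach is not made up. A row lasts 1/12 s, in which the tool goes at most 41.7 mm and 7.16 degrees, less where a joint would pass 70% of its speed; a pose out of reach is approached as far as the arm can. A call with a number of a shift or a turn outside -1 to 1 is refused whole. A call with a gripper value outside its range is refused whole. "hand" is the opening, from 0 (shut) to 1 (fully open), set as the call begins (left out, the last holds). The fingers move at their own pace and stop on an object; the grip force is fixed at half the most. Time passes only in rows, so rows that do not move let the fingers close. It gives the time, the measured TCP pose, the force, the opening and the grip force at its end, in the units of the state.
- robot.get_obs(): the state, without advancing time (a new reading comes with each control period).
- robot.camera(name): name is "scene" or "side" or "wrist"; returns (picture, depth): 384x512x3 uint8, red, green, blue; 384x512 float32, m along the optical axis (not along the pixel's ray), 0 where there is no reading.
- robot.get_calibration(name): a dict with "fovy" (degrees; the focal length in pixels is half the picture's height over the tangent of half this angle, whatever the lens; pixels are square), "cx", "cy" (the principal point, pixels), "R" (3x3) and "t" (3): a world point X has camera coordinates R X + t. Camera axes: x right, y down, z forward; pixel columns grow to the right and rows downward; lengths in m; the calibration is good to about 2 mm. A picture is of the moment at which its call begins: read the wrist's pose just before it. get_calibration takes no time and is no camera call; for the wrist camera it gives the pose at the moment of the call.
- robot.hand_in(): hands the job in; it is judged then, once.
Trained networks look in the newest picture that a camera, given by its name, has taken for a name from the list of things; names that differ only in an ending like _2 or _b are one class to them, and where a whole thing is asked for, a point or a joint stands for the part that bears it (a point fixed in the world has none). Each returns a list of dicts, best first, with "p" (0 to 1); they miss things now and then, are a little off and sometimes report something else, mostly with a low value. They report only what shows in the picture. A call takes as long as a camera call. They do not tell look-alikes from the thing itself.
- robot.recognise(camera, query): "xyz" ([x, y, z] in m, in world coordinates, good to about 4 mm: the middle of the surface that is visible of it).
- robot.silhouettes(camera, query): "region" (384x512 bool, what is visible of it).
The state is a dict: "time": time; "joints": joint angles; "joint_velocities": joint speeds; "joint_torque": joint torques, N m; "position": TCP position; "ee_rot": TCP orientation; "wrist_force": force on the tool from outside, world axes, zero at the start; "moment": the same for the moment, N m; "width": opening from 0.0 (shut) to 1.0 (fully open); "gripper_force": force on a finger pad.
Only numpy, scipy, OpenCV 4.12 (cv2) and the standard library are available. Lean on these libraries where they do the work, as an engineer would, in place of code of your own. Each camera call takes 0.05 s, during which the arm holds its last target. There are 200 camera calls.

TASK

Free the round filter from the stand: turn both turn buttons well aside (about a quarter turn, either way), then raise the lifter by its handle all the way, so that the filter is pushed up through its ring. Take the filter by its edge and lay it flat, mesh face up and without dropping it, in the empty bay of the tray. Leave the buttons aside, and do not move the other cartridge or the other things standing about.

Things in the scene. Friction and masses are not known exactly. Their poses are not given: they have to be found in the camera images.
- stand: Fixed filter service stand: painted grey deck 110 x 150 x 22 mm on four thin legs over a base plate of the same size. Origin at table level under the middle of the ring; z up; the 150 mm side lies along its y. Deck top is 100 mm above the table. In the deck's middle is the ring: a 58 mm round hole, 18 mm deep, with an inward ledge at its bottom (44 mm hole) on which the filter rests. The stand's position and heading vary.
- ring_mouth (a point): Centre of the ring's mouth, at the height of the deck top (axes as the stand's).
- filter: Loose round white filter cartridge with a mesh face, 54 mm diameter, 15.5 mm thick, 60 g; origin at the centre of its underside, z up through the face. It starts down in the ring, its face 2.5 mm below the deck top, so its edge cannot be gripped until it is pushed up from below.
- lifter (a joint): Height of the lifter (m): 0 down, 0.020 at its upper stop; starts at 0 to 0.003. It slides vertically; 34 mm plunger under the filter, joined by an arm to a handle in front of the deck. It meets the filter's underside at 0.004; at the upper stop the filter's underside is still 2 mm inside the ring and its edge stands 13.5 mm proud. Needs about 6 N to raise and stays by friction where it is left.
- lifter_handle (a point): Middle of the lifter's black round handle bar, 14 mm thick and 60 mm long along the stand's y, 105 mm from the ring's centre on the stand's -x side, 124 mm above the table when down; upright in the middle below it 10 x 14 mm. Grip it across the stand's x.
- button_a (a joint): Angle (rad) of the turn button on the stand's +y side: 0 when its blade points at the ring's centre; starts within 0.35 of 0; counter-clockwise from above is positive; stops at +-1.7. Turns either way, stiff enough (0.03 Nm) to stay. The blade is clear of the filter beyond 0.9 either way.
- button_b (a joint): The same for the turn button on the stand's -y side.
- button_a_fin (a point): Middle of button a's grip fin, on its turning axis, 44 mm from the ring's centre, 15 mm above the deck top; its x axis points along the blade away from the pivot. Fin 10 mm wide, 26 mm long (along this x), from 6 to 23 mm above the deck; blade 11 mm wide, 6 mm thick, ending 26 mm from the pivot, 1 mm above the deck.
- button_b_fin (a point): The same for button b.
- tray: Fixed shallow grey tray 108 x 160 x 10 mm with two equal bays side by side along its y, each about 102 (along x) x 75 mm (along y) inside; walls and divider 3 mm thick; floor 3 mm thick, so the walls stand 7 mm above it. Origin centre of its underside. It stands to the left or right of the stand, at any heading.
- empty_bay (a point): Centre of the empty bay's floor, on the tray's -y side (axes as the tray's).
- spare: Second, identical white cartridge, lying in the tray's other bay (+y side), about 79 mm from the empty bay's centre; loose. To be left alone.
- care_can: Loose upright spray can, 56 mm wide, 169 mm high, beside the lifter handle on the stand's +y side; bystander; origin underside centre.
- bottle_1: Loose dropper bottle, 34 mm wide, 102 mm high, beside the lifter handle on the stand's -y side; bystander.
- dosing_ball: Loose open dosing cup, 66 mm wide, 50 mm high, close to the stand's -y side; bystander.
- bottle_2: Loose dropper bottle like the first, left at the back; bystander.
- sewing_tin: Loose pressed tin 70 x 114 x 37 mm, on the side of the stand where the tray is not; bystander.
- tape_1: Loose roll of tape, 58 mm wide, 19 mm high, left at the back; bystander.
Not all that is in view belongs to the job. What is shaped like the filter but pink or red is not meant.

How it is judged:
By the outcome, as a careful person would: the job done as asked, in the order asked, and still so for the second after the job is handed in, with the robot touching nothing.
It also fails if it takes over 64 s, if anything falls off the work surface, if the arm or the gripper's body presses on something with over 40 N, if the wrist force passes 120 N, or if a joint passes its speed limit or range.

## Working session

There is one attempt and no reset: what is moved stays moved. The work goes in short steps, Python scripts to look and compute and a tool call to move; the robot and the scene stay as the last step left them, time stands still between calls to the robot, and variables do not carry over. Pictures are saved under pics/ and viewed, at most 10 in all, crops included, and the job is handed in when it is done.

Besides the shell and the picture viewer there is one more tool, called as a command line: name --argument value ..., lists and objects as JSON in quotes. play_rows: Moves the arm, as the interface text tells. Scaled input: -1 to 1 covers 100 mm each way for a shift and 90 degrees each way for a turn. Its arguments: {"type":"object","properties":{"series":{"type":"array","items":{"type":"array","items":{"type":"array","items":{"type":"number","minimum":-1,"maximum":1}}}},"hand":{"type":"number"}},"required":["series"]}

```bash
mkdir -p pics; ls; cat > h.py <<'E'
import numpy as np, cv2
from cell import robot
from scipy.spatial.transform import Rotation as Ro
def cloud(name):
    c=robot.get_calibration(name); im,d=robot.camera(name)
    f=192/np.tan(np.radians(c["fovy"])/2)
    v,u=np.mgrid[:384,:512]
    P=np.stack([(u-c["cx"])/f*d,(v-c["cy"])/f*d,d],-1)
    return im,d,(P-np.array(c["t"]))@np.array(c["R"])
def save(im,n): cv2.imwrite("pics/"+n,im[:,:,::-1])
E
python3 - <<'E'
from h import *
ims=[]
for n in("scene","side"):
    im,d,W=cloud(n); save(im,n+".png"); np.savez(n+".npz",im=im,d=d,W=W)
    for q in("stand","filter","lifter_handle","button_a_fin","tray","care_can","bottle_1","dosing_ball","sewing_tin","tape_1"):
        print(n,q,[(np.round(r["xyz"],3).tolist(),round(r["p"],2)) for r in robot.recognise(n,q)[:4]])
o=robot.get_obs(); print(o["time"],o["position"],o["ee_rot"])
E
```

```text
pics
scene stand []
scene filter [([0.628, 0.086, 0.014], 0.71), ([0.376, 0.004, 0.016], 0.58)]
scene lifter_handle []
scene button_a_fin []
scene tray [([0.519, 0.26, 0.002], 0.69)]
scene care_can [([0.503, 0.064, 0.143], 0.53), ([0.642, 0.211, 0.059], 0.25)]
scene bottle_1 [([0.409, -0.097, 0.042], 0.45)]
scene dosing_ball [([0.484, -0.184, 0.036], 0.45), ([0.595, -0.026, 0.094], 0.34)]
scene sewing_tin [([0.462, -0.337, 0.037], 0.64)]
scene tape_1 [([0.682, 0.373, 0.022], 0.59)]
side stand [([0.522, -0.045, 0.103], 0.74)]
side filter [([0.703, -0.103, 0.013], 0.64), ([0.596, -0.24, 0.015], 0.63), ([0.628, 0.093, 0.015], 0.6), ([0.546, -0.06, 0.095], 0.55)]
side lifter_handle [([0.456, -0.004, 0.124], 0.49)]
side button_a_fin []
side tray [([0.484, 0.274, 0.005], 0.93)]
side care_can [([0.496, 0.083, 0.119], 0.79)]
side bottle_1 [([0.638, 0.23, 0.058], 0.7), ([0.413, -0.081, 0.063], 0.56)]
side dosing_ball [([0.505, -0.179, 0.027], 0.77)]
side sewing_tin [([0.47, -0.364, 0.036], 0.78)]
side tape_1 [([0.678, 0.378, 0.017], 0.48)]
1.1 [ 0.22519924 -0.50178574  0.23129914] [-6.57699885e-01  3.07197060e+00 -7.27900873e-05]
```

View pics/scene.png

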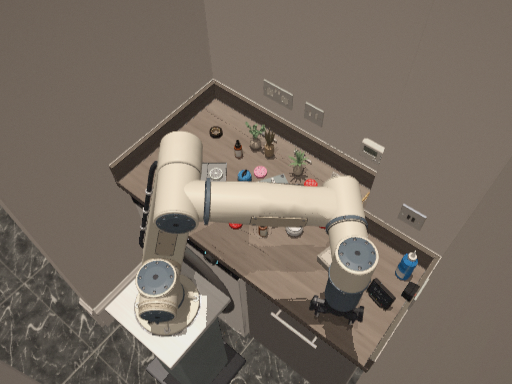

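View pics/side.png

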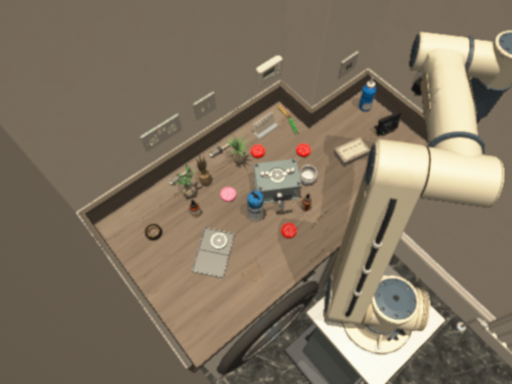

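The side picture shows the stand at about (278,180) with its filter between two buttons, the handle at (284,211), the tray at (214,252) with the spare at (219,240), and the can at (256,204) left of the handle. Next I'll fit these from depth.

```bash
python3 - <<'E'
from h import *
z=np.load("side.npz"); W=z["W"]; im=z["im"]; d=z["d"]
def rect(m):
    p=W[m][:,:2].astype(np.float32)*1000; return cv2.minAreaRect(p)
reg=np.zeros(d.shape,bool); reg[150:215,245:310]=1
m=reg&(abs(W[...,2]-.1)<.004)
m=cv2.morphologyEx(m.astype(np.uint8),cv2.MORPH_OPEN,np.ones((3,3)))>0
n,l,s,c=cv2.connectedComponentsWithStats(m.astype(np.uint8)); print(s)
k=1+np.argmax(s[1:,4]); print("deck",rect(l==k),W[l==k][:,2].mean())
reg=np.zeros(d.shape,bool); reg[225:280,185:240]=1
m=reg&(W[...,2]>.001)&(W[...,2]<.03)
rgb=im.astype(int)
print("tray z",np.percentile(W[reg][:,2],[5,25,50,75,95]))
for nm in("tray","stand","filter","lifter_handle","button_a_fin"):
  pass
r=robot.camera("side")
for nm in("tray","stand","lifter_handle","filter","button_a"):
    for q in robot.silhouettes("side",nm)[:6]:
        g=q["region"]&(d>0)
        if g.sum()<5: continue
        print(nm,round(q["p"],2),g.sum(),[np.round(t,1).tolist() if not np.isscalar(t) else round(t,1) for t in rect(g)],np.round(np.median(W[g],0),3), np.argwhere(g).mean(0).round())
big=cv2.resize(im[140:225,235:315],None,fx=7,fy=7,interpolation=cv2.INTER_CUBIC); save(big,"crop.png")
np.set_printoptions(linewidth=250)
print((W[160:190,255:302,2]*1000).astype(int))
E
```

```text
[[     0      0    512    384 196386]
 [   287    159      9      6     39]
 [   271    163      3      4     12]
 [   261    164      4      4     16]
 [   282    167      5      4     18]
 [   267    168      3      3      9]
 [   294    174      5      4     19]
 [   256    176      4      6     21]
 [   285    177      3      3      9]
 [   290    176      3      3      9]
 [   297    179      4      3     12]
 [   288    180     12      7     41]
 [   257    185      4      5     17]]
deck ((484.2432556152344, -79.26152038574219), (38.680572509765625, 24.15255355834961), 53.87428283691406) 0.09897862321951828
tray z [-6.27508572e-03 -2.66615905e-03 -2.34507879e-05  3.15018911e-03
  1.46641583e-02]
tray 0.67 1259 [[493.2, 264.5], [108.1, 161.9], 38.4] [0.486 0.275 0.002] [254. 212.]
stand 0.27 1297 [[495.9, 264.6], [112.5, 165.0], 37.5] [0.487 0.274 0.002] [254. 212.]
lifter_handle 0.69 597 [[472.9, -369.1], [116.3, 71.9], 76.8] [ 0.468 -0.361  0.033] [152. 351.]
lifter_handle 0.61 116 [[470.7, -23.6], [50.4, 82.8], 40.1] [ 0.453 -0.002  0.123] [200. 282.]
filter 0.77 204 [[388.9
[... 207 characters left out ...]
.595 -0.239  0.013] [150. 303.]
filter 0.54 154 [[629.5, 95.4], [47.9, 49.4], 83.0] [0.628 0.096 0.013] [195. 228.]
filter 0.52 152 [[543.9, -58.8], [45.4, 51.0], 54.4] [ 0.543 -0.059  0.095] [175. 277.]
button_a 0.59 43 [[565.4, -22.2], [32.7, 13.9], 62.4] [ 0.565 -0.02   0.115] [174. 265.]
button_a 0.44 595 [[472.9, -369.1], [116.3, 71.9], 76.8] [ 0.468 -0.362  0.033] [152. 351.]
button_a 0.42 36 [[522.6, -90.2], [31.0, 9.2], 65.4] [ 0.521 -0.092  0.113] [171. 289.]
[[  -2    0   -5 ...    0   -5    0]
 [  -1   -1   -1 ...   -5   -2   -4]
 [  -3   -2    2 ...   -2   -1    0]
 ...
 [   3    0   96 ...   87   82 1387]
 [   0    9   87 ...   80   82   -3]
 [   2    3   82 ...   -2    0   -3]]
```

View pics/crop.png

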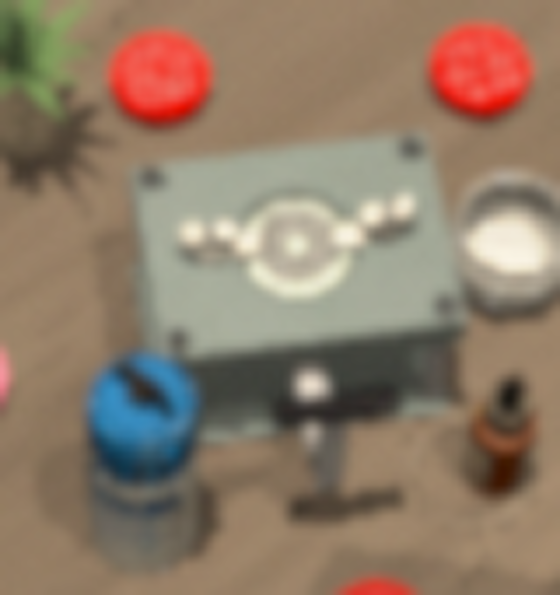

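The crop shows both buttons pointing at the ring, the handle bar in front with the can to its left and the bottle to its right. Fins, filter and handle agree with a stand centre near (0.544,-0.057) and a heading near -31°. I'll write a row planner and move above the stand for a wrist view.

```bash
cat >> h.py <<'E'
def down(yaw):  # tool z down, tool y along world angle yaw
    y=np.array([np.cos(yaw),np.sin(yaw),0]); z=np.array([0,0,-1.]); return np.stack([np.cross(y,z),y,z],1)
def plan(pts,yaw,start=None,step=.036,turn=6.3,quiet=False):
    """pts: list of via points, yaw deg of tool y reached over the first leg"""
    o=robot.get_obs(); p,R=(np.array(o["position"]),Ro.from_rotvec(o["ee_rot"]).as_matrix()) if start is None else start
    rows=[]
    for q in pts:
        q=np.array(q,float); T=down(np.radians(yaw)); T2=T@np.diag([-1,-1,1.])
        w=[Ro.from_matrix(R.T@t).as_rotvec() for t in(T,T2)]
        T=T if np.linalg.norm(w[0])<=np.linalg.norm(w[1]) else T2
        w=Ro.from_matrix(R.T@T).as_rotvec()
        n=max(1,int(np.ceil(max(np.linalg.norm(q-p)/step,np.degrees(np.linalg.norm(w))/turn))))
        for i in range(n):
            dp=R.T@((q-p)/(n-i)); w=Ro.from_matrix(R.T@T).as_rotvec()/(n-i)
            r=np.round(np.r_[dp/.1,w/(np.pi/2)],3)+0.; rows.append(r.tolist())
            p=p+R@r[:3]*.1; R=R@Ro.from_rotvec(r[3:]*np.pi/2).as_matrix()
    for i in range(0,len(rows),8): print(len(rows[i:i+8]),str(rows[i:i+8]).replace(" ",""))
    return p,R
E
python3 - <<'E'
from h import *
o=robot.get_obs(); R=Ro.from_rotvec(o["ee_rot"]).as_matrix(); print(R.round(3),o["time"])
c=robot.get_calibration("wrist"); C=-np.array(c["R"]).T@np.array(c["t"])
print("cam in tool",R.T@(C-o["position"]),"axes in tool\n",(R.T@np.array(c["R"]).T).round(2),c["fovy"])
cam=R.T@(C-o["position"])
for q in robot.silhouettes("side","spare")[:0]: pass
S=np.array([.54,-.055]); 
plan([(.36,-.30,.30),(.50,-.04,.30)],-31)
E
```

```text
[[-0.912 -0.409 -0.   ]
 [-0.409  0.912  0.   ]
 [ 0.     0.    -1.   ]] 1.4
cam in tool [ 0.07439359 -0.00049172 -0.14183084] axes in tool
 [[ 0.   -0.96 -0.29]
 [ 1.    0.   -0.  ]
 [ 0.   -0.29  0.96]] 61.087348505310615
8 [[-0.257,0.161,-0.086,0.0,0.0,-0.048],[-0.268,0.141,-0.086,0.0,0.0,-0.048],[-0.278,0.121,-0.086,0.0,0.0,-0.049],[-0.287,0.099,-0.086,0.0,0.0,-0.048],[-0.293,0.077,-0.086,0.0,0.0,-0.049],[-0.299,0.054,-0.086,0.0,0.0,-0.048],[-0.302,0.032,-0.086,0.0,0.0,-0.049],[-0.303,0.008,-0.085,0.0,0.0,-0.048]]
8 [[-0.328,0.015,0.0,0.0,0.0,0.0],[-0.328,0.016,0.0,0.0,0.0,0.0],[-0.328,0.015,0.0,0.0,0.0,0.0],[-0.328,0.016,0.0,0.0,0.0,0.0],[-0.328,0.015,0.0,0.0,0.0,0.0],[-0.327,0.016,0.0,0.0,0.0,0.0],[-0.328,0.015,0.0,0.0,0.0,0.0],[-0.327,0.016,0.0,0.0,0.0,0.0]]
1 [[-0.328,0.015,0.0,0.0,0.0,0.0]]
```

play_rows --series '[[[-0.257,0.161,-0.086,0,0,-0.048],[-0.268,0.141,-0.086,0,0,-0.048],[-0.278,0.121,-0.086,0,0,-0.049],[-0.287,0.099,-0.086,0,0,-0.048],[-0.293,0.077,-0.086,0,0,-0.049],[-0.299,0.054,-0.086,0,0,-0.048],[-0.302,0.032,-0.086,0,0,-0.049],[-0.303,0.008,-0.085,0,0,-0.048]]]'

```text
time: 2.12
position: [0.3605, -0.2987, 0.3006]
ee_rot: [-1.552, 2.731, -0.001]
wrist_force: [0.2, -0.4, 0.4]
width: 1.004
gripper_force: 0.0
```

play_rows --series '[[[-0.328,0.015,0,0,0,0],[-0.328,0.015,0,0,0,0],[-0.328,0.015,0,0,0,0],[-0.328,0.015,0,0,0,0],[-0.328,0.015,0,0,0,0],[-0.328,0.015,0,0,0,0],[-0.328,0.015,0,0,0,0],[-0.328,0.015,0,0,0,0]]]' --hand 0.45

```text
time: 2.78
position: [0.4853, -0.0673, 0.3003]
ee_rot: [-1.547, 2.734, -0.0]
wrist_force: [0.9, -0.6, -0.3]
width: 0.451
gripper_force: 0.0
```

play_rows --series '[[[-0.328,0.015,0,0,0,0],[0,0,0,0,0,0]]]'

```text
time: 2.95
position: [0.5022, -0.036, 0.2988]
ee_rot: [1.552, -2.731, -0.002]
wrist_force: [0.9, 0.7, -0.2]
width: 0.449
gripper_force: 0.0
```

```bash
python3 - <<'E'
from h import *
im,d,W=cloud("wrist"); save(im,"w1.png"); np.savez("w1.npz",im=im,d=d,W=W)
for n in("wrist","scene","side"):
  if n!="wrist": robot.camera(n)
  for q in("stand","filter","lifter_handle","button_a_fin","tray","spare","care_can"):
    print(n,q,[(np.round(r["xyz"],3).tolist(),round(r["p"],2)) for r in robot.recognise(n,q)[:4]])
o=robot.get_obs(); print(o["time"],o["position"],o["ee_rot"])
E
```

```text
wrist stand [([0.535, -0.061, 0.096], 0.97)]
wrist filter [([0.393, 0.016, 0.018], 0.85), ([0.545, -0.06, 0.093], 0.81), ([0.623, 0.091, 0.014], 0.7), ([0.702, -0.107, 0.015], 0.64)]
wrist lifter_handle [([0.467, -0.012, 0.129], 0.63)]
wrist button_a_fin [([0.566, -0.029, 0.12], 0.9), ([0.542, -0.06, 0.096], 0.67)]
wrist tray [([0.474, 0.233, 0.002], 0.64)]
wrist spare [([0.543, -0.059, 0.099], 0.33)]
wrist care_can [([0.512, 0.047, 0.107], 0.55)]
scene stand [([0.461, -0.013, 0.079], 0.52)]
scene filter [([0.705, -0.109, 0.01], 0.7), ([0.593, -0.25, 0.01], 0.59), ([0.625, 0.084, 0.013], 0.47), ([0.512, -0.169, 0.028], 0.43)]
scene lifter_handle [([0.461, -0.012, 0.082], 0.57)]
scene button_a_fin []
scene tray [([0.485, 0.276, -0.001], 0.61)]
scene spare [([0.524, -0.075, 0.095], 0.51), ([0.503, 0.221, 0.02], 0.47)]
scene care_can [([0.49, 0.055, 0.11], 0.68)]
side stand [([0.522, -0.038, 0.101], 0.74)]
side filter [([0.413, -0.085, 0.064], 0.7), ([0.545, -0.057, 0.097], 0.68), ([0.483, 0.273, 0.002], 0.66), ([0.704, -0.104, 0.011], 0.63)]
side lifter_handle [([0.458, -0.004, 0.123], 0.64)]
side button_a_fin [([0.562, -0.022, 0.118], 0.63)]
side tray [([0.483, 0.276, 0.005], 0.9), ([0.642, 0.228, 0.062], 0.23)]
side spare [([0.511, 0.228, 0.019], 0.72), ([0.483, 0.273, 0.005], 0.65)]
side care_can [([0.495, 0.079, 0.118], 0.57)]
4.15 [ 0.50050172 -0.04001773  0.29999095] [-1.54698035e+00  2.73429970e+00 -1.79164770e-05]
```

View pics/w1.png

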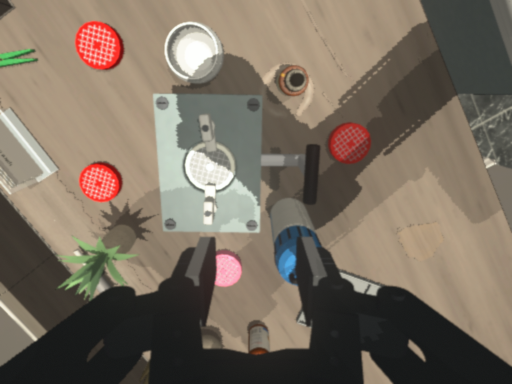

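The wrist view shows the deck (154..263, 94..233), filter (210,166), fins near (206,128) and (209,207), handle bar (312,173), can (295,245). I'll retake it settled and fit the deck outline on its known plane.

```bash
cat >> h.py <<'E'
def ray(c,u,v,z):
    f=192/np.tan(np.radians(c["fovy"])/2); R=np.array(c["R"]); C=-R.T@np.array(c["t"])
    r=np.stack([(np.asarray(u,float)-c["cx"])/f,(np.asarray(v,float)-c["cy"])/f,np.ones(np.shape(u))],-1)@R
    return C+r*((z-C[2])/r[...,2])[...,None]
E
python3 - <<'E'
from h import *
im,d,W=cloud("wrist"); c=robot.get_calibration("wrist")
o=robot.get_obs(); print(o["time"],o["position"])
z=W[...,2]; print("deck z",np.median(z[215:225,175:190]),np.median(z[105:115,225:245]))
m=((z>.085)&(z<.14)).astype(np.uint8); m[:, :140]=0; m[:,275:]=0; m[245:]=0
m=cv2.morphologyEx(m,cv2.MORPH_OPEN,np.ones((5,5)))
n,l,s,_=cv2.connectedComponentsWithStats(m); k=1+np.argmax(s[1:,4]); v,u=np.nonzero(l==k)
P=ray(c,u,v,.1); print("deck",cv2.minAreaRect((P[:,:2]*1000).astype(np.float32)))
def comp(mask,zz,nm):
    n,l,s,_=cv2.connectedComponentsWithStats(mask.astype(np.uint8))
    for k in range(1,n):
        if s[k,4]>40:
            v,u=np.nonzero(l==k); P=ray(c,u,v,zz)[:,:2]*1000; r=cv2.minAreaRect(P.astype(np.float32))
            print(nm,s[k],P.mean(0).round(1),np.round(r[0],1),np.round(r[1],1),round(r[2],1),np.median(W[l==k][:,2]).round(3))
g=im.astype(int).sum(2); roi=np.zeros(m.shape,bool); roi[80:240,150:270]=1
comp(roi&(z>.113)&(z<.135),.123,"fin")
roi=np.zeros(m.shape,bool); roi[135:215,298:325]=1
comp(roi&(g<110)&(z>.1),.124,"bar")
for q in robot.silhouettes("wrist","filter")[:5]:
    v,u=np.nonzero(q["region"]); 
    if 190<u.mean()<230 and 140<v.mean()<190:
        P=ray(c,u,v,.0975)[:,:2]*1000; print("filter",P.mean(0),cv2.minEnclosingCircle(P.astype(np.float32)))
save(cv2.resize(im[85:240,145:330],None,fx=4,fy=4),"w2.png")
# tray from side + scene
robot.camera("side"); cs=robot.get_calibration("side")
for nm in("tray","spare"):
  for q in robot.silhouettes("side",nm)[:3]:
    v,u=np.nonzero(q["region"]); zz=.01 if nm=="tray" else .017
    P=ray(cs,u,v,zz)[:,:2]*1000; print(nm,q["p"],cv2.minAreaRect(P.astype(np.float32)),P.mean(0))
E
```

```text
4.2 [ 0.50047531 -0.04002165  0.29995703]
deck z 0.09941078699621611 0.09918625504062892
deck ((546.2813110351562, -59.88429260253906), (149.92056274414062, 109.73497009277344), 58.38629150390625)
fin [200 118  14  28 295] [522.4 -97.3] [522.4 -97.2] [26.1 10.9] 66.4 0.122
fin [205 203  10  25 245] [567.5 -23.7] [567.5 -23.6] [27.3  9.5] 56.4 0.122
bar [306 158   5  37  78] [459.3  -8.4] [459.1  -7.8] [37.3  3.2] 58.6 0.13
filter [545.21066154 -60.46941617] ((545.3110961914062, -60.85075759887695), 27.876251220703125)
tray 0.55 ((491.04364013671875, 264.37762451171875), (110.83814239501953, 163.38265991210938), 37.976505279541016) [487.43232349 271.59477585]
spare 0.78 ((509.01702880859375, 230.28781127929688), (50.63007354736328, 58.053382873535156), 52.07795333862305) [508.76411371 229.21590372]
spare 0.22 ((489.47027587890625, 266.5259704589844), (107.10173797607422, 160.8975830078125), 38.52108383178711) [485.10139694 275.68143567]
```

View pics/w2.png

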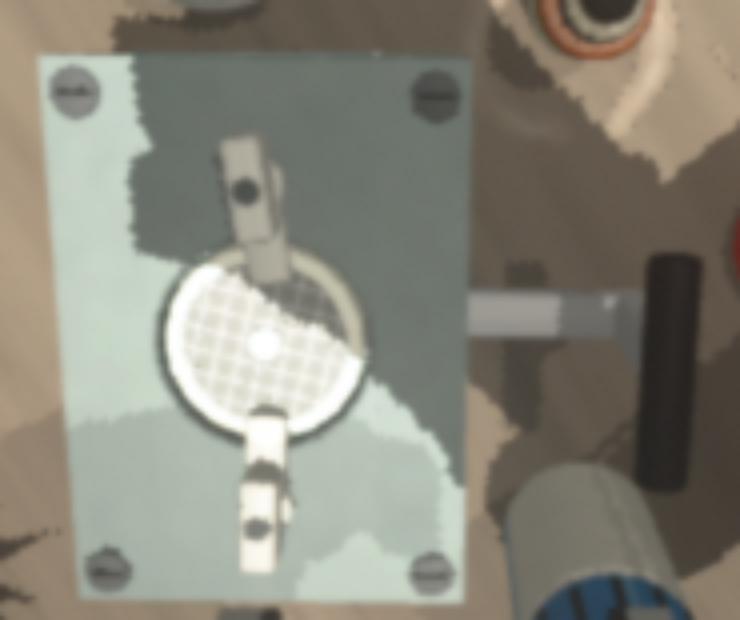

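Deck centre (545.5,-60) with heading -31.6° predicts the fins at (568.6,-22.5) and (522.4,-97.5) mm, matching the measured ones within 1.5 mm. Start with button a.

```bash
python3 - <<'E'
from h import *
print(robot.get_obs()["joints"])
c=robot.get_calibration("wrist"); print("bar",ray(c,np.array([312.5]),np.array([178.]),.131))
s=plan([(.568,-.023,.17),(.568,-.023,.109)],146.4)
E
```

```text
[ 2.32747191e-01  1.48314845e-01  1.45566716e-01  2.69724605e-05
 -1.56805807e+00 -7.73845882e-01]
bar [[ 0.45621676 -0.00613119  0.131     ]]
7 [[-0.099,-0.098,0.26,0.0,0.0,0.006],[-0.1,-0.097,0.26,0.0,0.0,0.006],[-0.1,-0.096,0.26,0.0,0.0,0.006],[-0.102,-0.096,0.26,0.0,0.0,0.005],[-0.102,-0.095,0.26,0.0,0.0,0.006],[0.0,0.0,0.305,0.0,0.0,0.0],[0.0,0.0,0.305,0.0,0.0,0.0]]
```

play_rows --series '[[[-0.099,-0.098,0.26,0,0,0.006],[-0.1,-0.097,0.26,0,0,0.006],[-0.1,-0.096,0.26,0,0,0.006],[-0.102,-0.096,0.26,0,0,0.005],[-0.102,-0.095,0.26,0,0,0.006],[0,0,0.3,0,0,0],[0,0,0.2,0,0,0],[0,0,0.11,0,0,0]]]'

```text
time: 5.07
position: [0.5664, -0.023, 0.1054]
ee_rot: [1.481, -2.765, -0.003]
wrist_force: [-1.8, 0.1, 0.3]
width: 0.452
gripper_force: 0.0
```

play_rows --series '[[[0,0,0,0,0,0],[0,0,0,0,0,0],[0,0,0,0,0,0],[0,0,0,0,0,0],[0,0,0,0,0,0]]]' --hand 0

```text
time: 5.48
position: [0.5683, -0.023, 0.1099]
ee_rot: [-1.484, 2.768, -0.001]
wrist_force: [-1.2, 0.5, 0.2]
width: 0.096
gripper_force: 60.6
```

play_rows --series '[[[0,0,0,0,0,-0.07],[0,0,0,0,0,-0.07],[0,0,0,0,0,-0.07],[0,0,0,0,0,-0.07],[0,0,0,0,0,-0.07],[0,0,0,0,0,-0.07],[0,0,0,0,0,-0.07],[0,0,0,0,0,-0.07]]]'

```text
time: 6.15
position: [0.5696, -0.0231, 0.1099]
ee_rot: [-2.525, 1.865, -0.005]
wrist_force: [4.3, -1.4, -4.8]
width: 0.095
gripper_force: 60.1
```

play_rows --series '[[[0,0,0,0,0,-0.07],[0,0,0,0,0,-0.07],[0,0,0,0,0,-0.07],[0,0,0,0,0,-0.07],[0,0,0,0,0,-0.07],[0,0,0,0,0,-0.07],[0,0,0,0,0,-0.04],[0,0,0,0,0,0]]]'

```text
time: 6.82
position: [0.5705, -0.0225, 0.1099]
ee_rot: [-3.02, 0.855, -0.008]
wrist_force: [5.9, -0.3, -6.4]
width: 0.094
gripper_force: 59.9
```

play_rows --series '[[[0,0,0,0,0,0],[0,0,0,0,0,0],[0,0,0,0,0,0],[0,0,-0.15,0,0,0],[0,0,-0.2,0,0,0],[0,0,-0.2,0,0,0]]]' --hand 0.4

```text
time: 7.32
position: [0.5676, -0.0232, 0.1648]
ee_rot: [3.021, -0.861, -0.001]
wrist_force: [1.3, 0.1, -0.2]
width: 0.399
gripper_force: 0.0
```

```bash
python3 - <<'E'
from h import *
o=robot.get_obs(); print(o["time"],o["position"],o["joints"])
s=plan([(.522,-.097,.165),(.522,-.097,.109)],156.4)
E
```

```text
7.3167 [ 0.5675949  -0.02319739  0.16475984] [ 2.34535763e-01  3.18977580e-01  2.58695649e-02  1.91835948e-04
 -1.27862567e+00  7.80869644e-01]
8 [[0.0,0.067,0.0,0.0,0.0,0.07],[0.007,0.066,0.0,0.0,0.0,0.07],[0.015,0.065,0.0,0.0,0.0,0.07],[0.022,0.063,0.0,0.0,0.0,0.07],[0.029,0.06,0.0,0.0,0.0,0.07],[0.035,0.057,0.0,0.0,0.0,0.07],[0.041,0.053,0.0,0.0,0.0,0.07],[0.046,0.048,0.0,0.0,0.0,0.07]]
7 [[0.052,0.042,0.0,0.0,0.0,0.07],[0.056,0.037,0.0,0.0,0.0,0.07],[0.059,0.03,-0.001,0.0,0.0,0.07],[0.062,0.024,0.0,0.0,0.0,0.069],[0.065,0.016,-0.001,0.0,0.0,0.07],[0.0,0.0,0.28,0.0,0.0,0.0],[0.0,0.0,0.28,0.0,0.0,0.0]]
```

play_rows --series '[[[0,0.067,0,0,0,0.07],[0.007,0.066,0,0,0,0.07],[0.015,0.065,0,0,0,0.07],[0.022,0.063,0,0,0,0.07],[0.029,0.06,0,0,0,0.07],[0.035,0.057,0,0,0,0.07],[0.041,0.053,0,0,0,0.07],[0.046,0.048,0,0,0,0.07]]]'

```text
time: 7.98
position: [0.5397, -0.0687, 0.1645]
ee_rot: [-2.361, 2.072, -0.001]
wrist_force: [0.2, -0.7, -0.5]
width: 0.398
gripper_force: 0.0
```

play_rows --series '[[[0.052,0.042,0,0,0,0.07],[0.056,0.037,0,0,0,0.07],[0.059,0.03,0,0,0,0.07],[0.062,0.024,0,0,0,0.07],[0.065,0.016,0,0,0,0.07],[0,0,0.26,0,0,0],[0,0,0.2,0,0,0],[0,0,0.1,0,0,0]]]'

```text
time: 8.65
position: [0.521, -0.0968, 0.1061]
ee_rot: [1.716, -2.629, -0.003]
wrist_force: [-0.9, 0.2, -1.1]
width: 0.399
gripper_force: 0.0
```

play_rows --series '[[[0,0,0,0,0,0],[0,0,0,0,0,0],[0,0,0,0,0,0],[0,0,0,0,0,0],[0,0,0,0,0,0]]]' --hand 0

```text
time: 9.07
position: [0.5227, -0.097, 0.1088]
ee_rot: [-1.718, 2.63, -0.001]
wrist_force: [-0.9, -0.5, -0.7]
width: 0.097
gripper_force: 62.6
```

play_rows --series '[[[0,0,0,0,0,-0.07],[0,0,0,0,0,-0.07],[0,0,0,0,0,-0.07],[0,0,0,0,0,-0.07],[0,0,0,0,0,-0.07],[0,0,0,0,0,-0.07],[0,0,0,0,0,-0.07],[0,0,0,0,0,-0.07]]]'

```text
time: 9.73
position: [0.5232, -0.0969, 0.1088]
ee_rot: [-2.678, 1.641, -0.003]
wrist_force: [0.3, -0.9, -2.0]
width: 0.097
gripper_force: 62.5
```

play_rows --series '[[[0,0,0,0,0,-0.07],[0,0,0,0,0,-0.07],[0,0,0,0,0,-0.07],[0,0,0,0,0,-0.07],[0,0,0,0,0,-0.07],[0,0,0,0,0,0]]]'

```text
time: 10.23
position: [0.5233, -0.0968, 0.1088]
ee_rot: [-3.023, 0.855, -0.003]
wrist_force: [0.7, -0.7, -1.1]
width: 0.098
gripper_force: 62.6
```

play_rows --series '[[[0,0,0,0,0,0],[0,0,0,0,0,0],[0,0,0,0,0,0],[0,0,-0.15,0,0,0],[0,0,-0.3,0,0,0],[0,0,-0.35,0,0,0],[0,0,-0.1,0,0,0]]]' --hand 0.4

```text
time: 10.82
position: [0.5248, -0.0974, 0.2038]
ee_rot: [-3.02, 0.862, -0.014]
wrist_force: [1.1, -0.5, 0.9]
width: 0.404
gripper_force: 0.0
```

```bash
python3 - <<'E'
from h import *
o=robot.get_obs(); print(o["time"],o["position"],o["joints"])
s=plan([(.4562,-.0055,.20),(.4562,-.0055,.108)],148.4)
E
```

```text
10.8167 [ 0.5248154  -0.09740289  0.20380376] [ 1.11722214e-01  2.26640346e-01 -5.19571000e-05  2.57792108e-03
 -1.33569521e+00  9.02408779e-01]
8 [[-0.071,-0.028,0.002,0.0,0.0,0.066],[-0.074,-0.02,0.002,0.0,0.0,0.067],[-0.075,-0.013,0.002,0.0,0.0,0.066],[-0.076,-0.005,0.002,0.0,0.0,0.067],[-0.076,0.003,0.002,-0.001,0.0,0.066],[-0.076,0.011,0.002,0.0,0.0,0.067],[-0.074,0.019,0.002,-0.001,0.0,0.066],[-0.072,0.027,0.002,-0.001,0.0,0.067]]
8 [[-0.068,0.034,0.002,0.0,0.0,0.066],[-0.065,0.041,0.002,-0.001,0.0,0.067],[-0.06,0.048,0.002,0.0,0.0,0.066],[-0.054,0.054,0.002,-0.001,0.0,0.067],[-0.049,0.059,0.003,0.0,0.0,0.066],[-0.042,0.064,0.003,-0.001,-0.001,0.067],[-0.035,0.068,0.002,0.0,0.0,0.066],[0.0,0.0,0.307,0.0,0.0,0.0]]
2 [[0.0,0.0,0.307,0.0,0.0,0.0],[-0.001,0.001,0.306,0.0,0.0,0.0]]
```

play_rows --series '[[[-0.071,-0.028,0,0,0,0.066],[-0.074,-0.02,0,0,0,0.067],[-0.075,-0.013,0,0,0,0.066],[-0.076,-0.005,0,0,0,0.067],[-0.076,0.003,0,0,0,0.066],[-0.076,0.011,0,0,0,0.067],[-0.074,0.019,0,0,0,0.066],[-0.072,0.027,0,0,0,0.067]]]'

```text
time: 11.48
position: [0.4858, -0.0474, 0.1983]
ee_rot: [-2.405, 2.021, -0.001]
wrist_force: [-0.2, -0.7, 0.8]
width: 0.399
gripper_force: 0.0
```

play_rows --series '[[[-0.068,0.034,0,0,0,0.066],[-0.065,0.041,0,0,0,0.067],[-0.06,0.048,0,0,0,0.066],[-0.054,0.054,0,0,0,0.067],[-0.049,0.059,0,0,0,0.066],[-0.042,0.064,0,0,0,0.067],[-0.035,0.068,0,0,0,0.066],[0,0,0,0,0,0]]]'

```text
time: 12.15
position: [0.4533, -0.0043, 0.1984]
ee_rot: [-1.528, 2.744, 0.0]
wrist_force: [-0.1, 1.0, -0.3]
width: 0.401
gripper_force: 0.0
```

```bash
python3 - <<'E'
from h import *
robot.camera("side")
im,d,W=cloud("wrist"); c=robot.get_calibration("wrist"); save(im,"w3.png")
o=robot.get_obs(); print(o["time"],o["position"],o["ee_rot"])
s=plan([(.4562,-.0055,.108)],148.4)
E
```

```text
12.25 [ 0.45388029 -0.00486944  0.19833116] [-1.53803802e+00  2.73845593e+00 -4.26353110e-04]
3 [[-0.002,-0.008,0.301,0.0,0.0,0.001],[-0.002,-0.007,0.301,0.0,0.0,0.001],[-0.002,-0.008,0.301,0.0,0.0,0.001]]
```

View pics/w3.png

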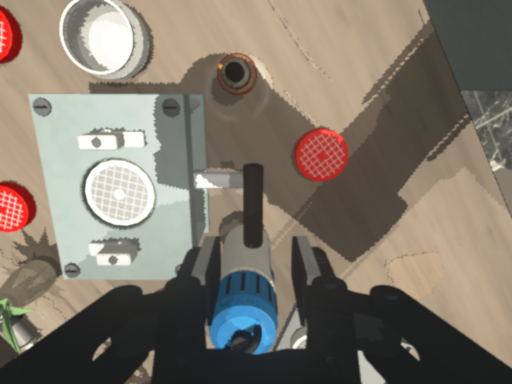

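The view shows both buttons turned aside (fins at (111,139) and (113,252)), filter free at (119,193), handle bar (253,205), can top (245,310). Quick check of the arm's height under the finger and the bar's middle.

```bash
python3 - <<'E'
from h import *
im,d,W=cloud("wrist"); c=robot.get_calibration("wrist")
print("arm",np.median(W[174:184,205:232].reshape(-1,3),0), np.median(W[176:181,236:241].reshape(-1,3),0))
g=im.astype(int).sum(2); m=(g<130); m[:155]=0;m[255:]=0;m[:,:236]=0;m[:,268:]=0
v,u=np.nonzero(m); P=ray(c,u,v,.126)[:,:2]*1000; print(cv2.minAreaRect(P.astype(np.float32)),P.mean(0),np.median(W[m],0))
v,u=np.nonzero((W[...,2]>.155)&(W[...,2]<.18)&(np.arange(384)[:,None]<360)&(im[...,2]>im[...,0].astype(int)+50)); print("can",cv2.minEnclosingCircle((W[v,u,:2]*1000).astype(np.float32)))
E
```

```text
arm [ 0.48291236 -0.02325312  0.05746746] [ 0.46759734 -0.01426118  0.05758053]
((456.9971008300781, -4.515697479248047), (59.950782775878906, 11.533506393432617), 58.14216995239258) [459.74685171   2.00534661] [0.46206035 0.00535305 0.13036652]
can ((498.2340087890625, 67.98554992675781), 5.394287109375)
```

play_rows --series '[[[-0.002,-0.01,0.3,0,0,0.001],[-0.002,-0.01,0.3,0,0,0.001],[-0.002,-0.01,0.2,0,0,0.001],[0,0,0.1,0,0,0]]]'

```text
time: 12.63
position: [0.4552, -0.0067, 0.1051]
ee_rot: [1.527, -2.741, -0.002]
wrist_force: [0.7, -0.4, -0.1]
width: 0.396
gripper_force: 0.0
```

play_rows --series '[[[0,0,0,0,0,0],[0,0,0,0,0,0],[0,0,0,0,0,0],[0,0,0,0,0,0],[0,0,0,0,0,0]]]' --hand 0

```text
time: 13.05
position: [0.4554, -0.0061, 0.1077]
ee_rot: [1.527, -2.744, -0.002]
wrist_force: [-4.8, 1.4, -4.8]
width: 0.141
gripper_force: 58.4
```

play_rows --series '[[[0,0,-0.03,0,0,0],[0,0,-0.03,0,0,0],[0,0,-0.03,0,0,0],[0,0,-0.03,0,0,0],[0,0,-0.03,0,0,0],[0,0,-0.02,0,0,0],[0,0,0,0,0,0],[0,0,0,0,0,0]]]'

```text
time: 13.72
position: [0.4555, -0.0061, 0.1253]
ee_rot: [1.527, -2.744, -0.001]
wrist_force: [-7.3, 0.9, -2.2]
width: 0.143
gripper_force: 58.8
```

play_rows --series '[[[0,0,-0.01,0,0,0],[0,0,-0.01,0,0,0],[0,0,0,0,0,0],[0,0,0,0,0,0]]]'

```text
time: 14.05
position: [0.4555, -0.0061, 0.1262]
ee_rot: [1.526, -2.743, -0.002]
wrist_force: [-5.0, 1.1, -10.9]
width: 0.144
gripper_force: 58.9
```

play_rows --series '[[[0,0,-0.01,0,0,0],[0,0,-0.01,0,0,0],[0,0,0,0,0,0],[0,0,0,0,0,0]]]'

```text
time: 14.38
position: [0.4554, -0.0061, 0.1264]
ee_rot: [1.525, -2.743, -0.003]
wrist_force: [1.2, -2.2, -27.0]
width: 0.141
gripper_force: 58.9
```

It's at the upper stop: the force builds with no travel. Relax, release, back off and look.

play_rows --series '[[[0,0,0.015,0,0,0],[0,0,0,0,0,0]]]'

```text
time: 14.55
position: [0.4555, -0.0061, 0.1263]
ee_rot: [1.526, -2.743, -0.002]
wrist_force: [-3.1, -1.3, -19.1]
width: 0.136
gripper_force: 59.7
```

play_rows --series '[[[0,0,0,0,0,0],[0,0,0,0,0,0],[0,0,0,0,0,0],[0,0,-0.15,0,0,0],[0,0,-0.3,0,0,0],[0,0,-0.3,0,0,0],[0,0,0,0,0,0],[0,0,0,0,0,0]]]' --hand 0.4

```text
time: 15.22
position: [0.4595, -0.0056, 0.2065]
ee_rot: [-1.524, 2.737, -0.005]
wrist_force: [0.0, 0.7, -0.6]
width: 0.4
gripper_force: 0.0
```

```bash
python3 - <<'E'
from h import *
im,d,W=cloud("wrist"); c=robot.get_calibration("wrist"); save(im,"w4.png")
o=robot.get_obs(); print(o["time"],o["position"],o["joints"])
for q in robot.silhouettes("wrist","filter")[:6]:
    v,u=np.nonzero(q["region"]); P=ray(c,u,v,.1135)[:,:2]*1000
    print(q["p"],u.mean(),v.mean(),cv2.minEnclosingCircle(P.astype(np.float32)),P.mean(0),np.median(W[q["region"]],0))
g=im.astype(int).sum(2); m=(g<130); m[:130]=0;m[260:]=0;m[:,:220]=0;m[:,280:]=0
print("bar z",np.median(W[m],0))
s=plan([(.5455,-.060,.20)],148.4)
E
```

```text
15.2667 [ 0.45827473 -0.00577448  0.20465111] [ 3.31722050e-01  7.93134200e-02 -1.74525632e-01  8.76799356e-04
 -1.31097947e+00 -8.87001760e-01]
0.76 21.880964339527875 202.31039678553492 ((614.6669921875, -94.5295639038086), 22.510068893432617) [613.15621973 -94.80226244] [ 0.69971809 -0.10518397  0.01484055]
0.67 14.150988615937687 34.248052726183346 ((540.1165161132812, -187.10562133789062), 18.84430503845215) [ 535.20484899 -183.20618299] [ 0.58724613 -0.23188943  0.01460199]
0.57 125.87053901058331 190.40290425793748 ((539.9710693359375, -59.30054473876953), 28.98286247253418) [539.92648153 -60.61348858] [ 0.54282307 -0.06051723  0.1129279 ]
0.55 325.9126213592233 149.30374479889042 ((397.9624328613281, -9.295324325561523), 19.414154052734375) [397.80880779  -9.37357352] [0.39097225 0.01651518 0.01482835]
bar z [ 0.45636168 -0.00511678  0.1490769 ]
3 [[-0.001,-0.345,0.012,0.0,0.0,-0.001],[-0.001,-0.344,0.012,-0.001,0.001,-0.001],[-0.001,-0.345,0.012,0.0,0.0,0.0]]
```

View pics/w4.png

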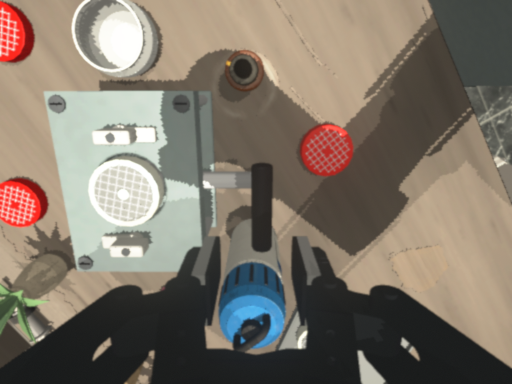

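The picture shows the filter standing proud at (126,190) (z 0.113), the handle at its upper position (z 0.149) and both buttons aside.

play_rows --series '[[[0,-0.345,0.01,0,0,0],[0,-0.345,0.01,0,0,0],[0,-0.345,0.01,0,0,0],[0,0,0,0,0,0],[0,0,0,0,0,0],[0,0,0,0,0,0]]]' --hand 0.95

```text
time: 15.82
position: [0.5443, -0.0607, 0.1987]
ee_rot: [1.526, -2.744, -0.001]
wrist_force: [-0.3, 0.2, 0.3]
width: 0.952
gripper_force: 0.0
```

```bash
python3 - <<'E'
from h import *
o=robot.get_obs(); print(o["time"],o["position"])
im,d,W=cloud("wrist"); c=robot.get_calibration("wrist")
for q in robot.silhouettes("wrist","filter")[:6]:
    v,u=np.nonzero(q["region"]); P=ray(c,u,v,.1135)[:,:2]*1000
    if np.median(W[q["region"]][:,2])>.08: print(q["p"],u.mean(),v.mean(),cv2.minEnclosingCircle(P.astype(np.float32)),P.mean(0))
s=plan([(.5455,-.060,.12),(.5455,-.060,.099)],148.4)
E
```

```text
15.8167 [ 0.54428268 -0.06069731  0.19871505]
0.8 254.90501446480232 197.63283510125362 ((545.1294555664062, -60.67414093017578), 28.180404663085938) [544.92646358 -61.25122398]
4 [[-0.003,-0.004,0.266,0.0,0.0,-0.001],[-0.003,-0.003,0.265,0.0,0.0,0.0],[-0.004,-0.004,0.266,0.0,0.0,-0.001],[0.0,0.0,0.21,0.0,0.0,0.0]]
```

play_rows --series '[[[0,-0.003,0.27,0,0,0],[0,-0.003,0.27,0,0,0],[0,-0.002,0.26,0,0,0],[0,0,0.12,0,0,0],[0,0,0.075,0,0,0],[0,0,0,0,0,0],[0,0,0,0,0,0]]]'

```text
time: 16.5
position: [0.5455, -0.0608, 0.101]
ee_rot: [-1.528, 2.744, -0.001]
wrist_force: [0.2, 0.0, 1.2]
width: 0.949
gripper_force: 0.0
```

play_rows --series '[[[0,0,0,0,0,0],[0,0,0,0,0,0],[0,0,0,0,0,0],[0,0,0,0,0,0],[0,0,0,0,0,0]]]' --hand 0

```text
time: 16.92
position: [0.5459, -0.0609, 0.1008]
ee_rot: [-1.527, 2.743, -0.001]
wrist_force: [1.1, 1.3, 2.4]
width: 0.599
gripper_force: 61.9
```

play_rows --series '[[[0,0,-0.03,0,0,0],[0,0,-0.08,0,0,0],[0,0,-0.25,0,0,0],[0,0,-0.35,0,0,0],[0,0,-0.35,0,0,0],[0,0,-0.35,0,0,0],[0,0,-0.15,0,0,0],[0,0,0,0,0,0]]]'

```text
time: 17.58
position: [0.547, -0.0614, 0.2614]
ee_rot: [-1.524, 2.739, -0.007]
wrist_force: [-0.2, -0.6, 0.1]
width: 0.595
gripper_force: 62.6
```

```bash
python3 - <<'E'
from h import *
o=robot.get_obs(); print(o["time"],o["position"],o["width"])
s=plan([(.468,.295,.25)],218)
E
```

```text
17.5833 [ 0.54695082 -0.06140433  0.26138628] 0.5950573865085028
8 [[-0.218,0.213,0.009,0.0,0.0,-0.065],[-0.238,0.189,0.009,-0.001,0.0,-0.065],[-0.256,0.164,0.009,0.0,0.0,-0.065],[-0.272,0.137,0.009,-0.001,0.0,-0.065],[-0.284,0.109,0.009,0.0,0.0,-0.064],[-0.294,0.079,0.009,-0.001,0.0,-0.065],[-0.3,0.049,0.01,0.0,0.0,-0.064],[-0.304,0.019,0.009,-0.001,0.0,-0.065]]
4 [[-0.304,-0.012,0.01,0.0,0.0,-0.064],[-0.301,-0.043,0.009,-0.001,0.0,-0.065],[-0.295,-0.073,0.009,0.0,0.0,-0.064],[-0.286,-0.102,0.01,-0.001,-0.001,-0.065]]
```

play_rows --series '[[[-0.218,0.213,0,0,0,-0.065],[-0.238,0.189,0,0,0,-0.065],[-0.256,0.164,0,0,0,-0.065],[-0.272,0.137,0,0,0,-0.065],[-0.284,0.109,0,0,0,-0.065],[-0.294,0.079,0,0,0,-0.065],[-0.3,0.049,0,0,0,-0.065],[-0.304,0.019,0,0,0,-0.065]]]'

```text
time: 18.25
position: [0.4913, 0.1777, 0.2555]
ee_rot: [2.496, -1.906, -0.001]
wrist_force: [0.5, 0.5, 0.4]
width: 0.599
gripper_force: 62.5
```

play_rows --series '[[[-0.304,-0.012,0,0,0,-0.065],[-0.301,-0.043,0,0,0,-0.065],[-0.295,-0.073,0,0,0,-0.064],[-0.286,-0.102,0,0,0,-0.064],[0,0,0,0,0,0],[0,0,0,0,0,0],[0,0,0,0,0,0]]]'

```text
time: 18.83
position: [0.4652, 0.2948, 0.2555]
ee_rot: [2.824, -1.372, -0.001]
wrist_force: [0.5, -0.2, -1.1]
width: 0.603
gripper_force: 62.5
```

```bash
python3 - <<'E'
from h import *
im,d,W=cloud("wrist"); c=robot.get_calibration("wrist"); save(im,"w5.png"); np.savez("w5.npz",im=im,d=d,W=W)
o=robot.get_obs(); print(o["time"],o["position"],o["width"])
for nm in("tray","spare"):
  for q in robot.silhouettes("wrist",nm)[:3]:
    v,u=np.nonzero(q["region"]); zz=.008 if nm=="tray" else .017
    P=ray(c,u,v,zz)[:,:2]*1000; print(nm,q["p"],u.mean(),v.mean(),cv2.minAreaRect(P.astype(np.float32)),np.median(W[q["region"]],0))
E
```

```text
18.8833 [0.46544646 0.2944643  0.25574739] 0.5994126343065159
tray 0.67 249.8761053879114 119.06153705898441 ((496.6953430175781, 261.95196533203125), (109.56668090820312, 160.175537109375), 38.11272430419922) [0.49376145 0.26724525 0.0024024 ]
spare 0.82 258.8404255319149 84.2531914893617 ((513.9588623046875, 227.15313720703125), (52.42647171020508, 51.7725944519043), 38.177608489990234) [0.51371397 0.22676277 0.01798703]
```

View pics/w5.png

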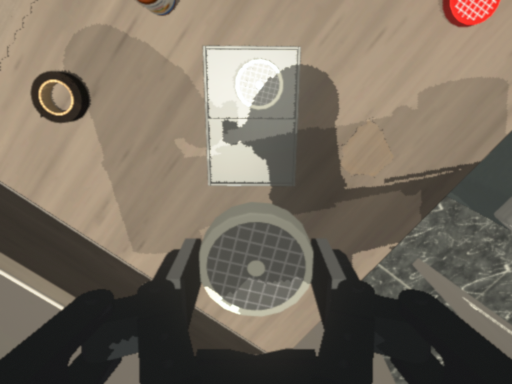

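Picture: the filter is held level, mesh up at (256,262); the tray is at (205..300, 47..186) with the spare at (259,84) and the near bay empty. Bay centre works out at about (0.4717,0.2933).

```bash
python3 - <<'E'
from h import *
print(robot.get_obs()["position"])
s=plan([(.4717,.2933,.03)],218.1)
E
```

```text
[0.46568722 0.29422501 0.2560645 ]
7 [[0.006,-0.006,0.323,0.0,0.0,0.0],[0.006,-0.006,0.323,0.0,0.0,0.0],[0.006,-0.006,0.323,0.0,0.0,0.0],[0.007,-0.006,0.323,0.0,0.0,0.0],[0.006,-0.006,0.323,0.0,0.0,0.0],[0.007,-0.006,0.323,0.0,0.0,0.0],[0.006,-0.006,0.323,0.0,0.0,0.0]]
```

play_rows --series '[[[0.006,-0.006,0.32,0,0,0],[0.006,-0.006,0.32,0,0,0],[0.006,-0.006,0.32,0,0,0],[0.007,-0.006,0.32,0,0,0],[0.006,-0.006,0.32,0,0,0],[0.007,-0.006,0.32,0,0,0],[0.006,-0.006,0.32,0,0,0],[0,0,0,0,0,0]]]'

```text
time: 19.65
position: [0.4681, 0.2904, 0.026]
ee_rot: [2.814, -1.372, -0.008]
wrist_force: [-1.2, -0.9, -0.7]
width: 0.6
gripper_force: 62.7
```

play_rows --series '[[[0,0,0.1,0,0,0],[0,0,0.06,0,0,0],[0,0,0.03,0,0,0],[0,0,0,0,0,0],[0,0,0,0,0,0]]]'

```text
time: 20.07
position: [0.4721, 0.2949, 0.0142]
ee_rot: [-2.824, 1.371, -0.001]
wrist_force: [0.3, -0.3, -0.2]
width: 0.603
gripper_force: 62.8
```

play_rows --series '[[[0,0,0.03,0,0,0],[0,0,0.02,0,0,0],[0,0,0.01,0,0,0],[0,0,0.01,0,0,0],[0,0,0,0,0,0],[0,0,0,0,0,0],[0,0,0,0,0,0]]]'

```text
time: 20.65
position: [0.4716, 0.2945, 0.007]
ee_rot: [-2.826, 1.371, -0.001]
wrist_force: [-3.4, -1.2, 6.4]
width: 0.6
gripper_force: 63.4
```

play_rows --series '[[[0,0,0.01,0,0,0],[0,0,0,0,0,0],[0,0,0,0,0,0]]]'

```text
time: 20.9
position: [0.4716, 0.2945, 0.0069]
ee_rot: [-2.826, 1.371, -0.001]
wrist_force: [-5.7, -2.7, 13.9]
width: 0.599
gripper_force: 64.1
```

Floor contact at the expected height. Ease off 1 mm, open a little and rise.

play_rows --series '[[[0,0,-0.008,0,0,0],[0,0,0,0,0,0]]]'

```text
time: 21.07
position: [0.4716, 0.2945, 0.007]
ee_rot: [-2.826, 1.371, -0.001]
wrist_force: [-3.3, -1.6, 10.5]
width: 0.597
gripper_force: 63.6
```

play_rows --series '[[[0,0,0,0,0,0],[0,0,0,0,0,0],[0,0,0,0,0,0],[0,0,0,0,0,0],[0,0,-0.05,0,0,0],[0,0,-0.15,0,0,0],[0,0,-0.3,0,0,0],[0,0,-0.35,0,0,0]]]' --hand 0.74

```text
time: 21.73
position: [0.4703, 0.2933, 0.0902]
ee_rot: [2.822, -1.37, -0.003]
wrist_force: [1.6, 0.9, 0.3]
width: 0.741
gripper_force: 0.0
```

play_rows --series '[[[-0.3,0,-0.35,0,0,0],[-0.3,0,-0.35,0,0,0],[-0.3,0,-0.3,0,0,0],[0,0,0,0,0,0],[0,0,0,0,0,0],[0,0,0,0,0,0]]]'

```text
time: 22.23
position: [0.4193, 0.36, 0.1833]
ee_rot: [2.826, -1.371, -0.001]
wrist_force: [-0.6, -0.4, -0.5]
width: 0.738
gripper_force: 0.0
```

```bash
python3 - <<'E'
from h import *
im,d,W=cloud("wrist"); c=robot.get_calibration("wrist"); save(im,"w6.png")
o=robot.get_obs(); print(o["time"],o["position"],o["width"])
for q in robot.silhouettes("wrist","filter")[:5]:
    g=q["region"]&(d>0); v,u=np.nonzero(g); P=ray(c,u,v,.0185)
    print(q["p"],u.mean(),v.mean(),P.mean(0),np.percentile(W[g][:,2],[10,50,90]))
a,_=robot.camera("side")
save(np.hstack([im,cv2.resize(a[130:290,170:320],(360,384))])[:, :872],"w7.png")
cv2.imwrite("pics/w7.png",cv2.resize(cv2.imread("pics/w7.png"),(790,348)))
E
```

```text
22.2833 [0.41940862 0.35943382 0.18261348] 0.7403106249343416
0.84 254.48804159445407 82.22946273830156 [0.47163566 0.29421494 0.0185    ] [0.01695887 0.01797266 0.01897891]
```

View pics/w7.png

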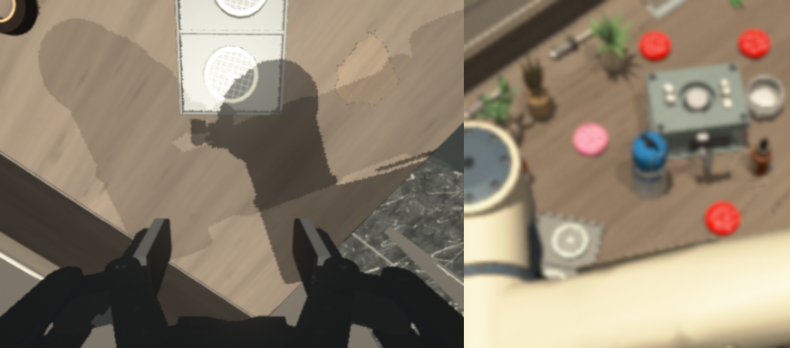

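The filter lies flat in the empty bay, mesh up, with its top at 18 mm. The spare is in place, the buttons are aside, the lifter is up and the bystanders are where they were.

```bash
python3 -c "
from cell import robot
print(robot.hand_in())"
```

```text
the job is handed in; nothing more can be done
None
```

The job is handed in at about 22 s of the 64 s allowed: both buttons are turned aside, the lifter is at its upper stop, and the filter lies flat, mesh up, in the empty bay, with the spare and the other things looking undisturbed in the last pictures; the judge's result was not shown to me.

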